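Set and lock the depth stop on a circuit board

TASK

On the assembly stand, lower the depth-stop rod by its round knob until its foot rests on the heat sink of the circuit board, pressing only gently so that the board is not cracked. Then swing the clamp lever round to its locked end stop, leaving the foot touching the heat sink, and let go of everything. Leave the board in its carriage and the other things on the bench where they are.

Things in the scene. Friction and masses are not known exactly. Their poses are not given: they have to be found in the camera images.
- stand: fixed assembly stand: grey base 215 x 175 x 15 mm, steel column, on it an aluminium head: a bar 145 mm long (along the stand's x), 46 mm wide, its top 160 mm above the bench. Origin on the bench under the middle of the base; z up; x runs along the head from the column to the stop rod. The head carries the stop rod (at x = +40 mm, y = 0) and the clamp lever (pivot at x = -45 mm, y = 0)
- stop_knob (a point): centre of the black round knob (32 mm across, 30 mm high, axis vertical) on top of the vertical steel stop rod; 228 to 240 mm above the bench at the start. Under the head the rod ends in a steel foot disc, 24 mm across, on a screwed stud that does not give: the foot's underside is 128 to 152 mm below the knob centre, differently each time and not reported, so the touch has to be felt
- stop_rod (a joint): how far the stop rod has been lowered, in m: 0 highest, 0.058 lowest. It slides straight down through the head; pushing it down takes about 3 N steadily (its weight helps), and it stays where it is left
- heatsink_top (a point): centre of the top face of the finned aluminium heat sink, 44 x 44 mm, on the middle of the circuit board, straight below the rod, 65 mm above the bench; this top is what the foot has to touch
- board: the loose green circuit board, 87 x 117 x 4 mm (the heat sink stands 16 mm above it), lying in the carriage of the stand; origin at the centre of its underside. The carriage is sprung: beyond about 3 N of push on the board it gives about 1 mm for each further 5 N, 7 mm at most. The board cracks if the foot presses on it with more than 10 N
- clamp_lever (a joint): angle of the clamp lever, in rad: near 0 (0 to 0.3 at the start) is open, with the lever pointing to the stand's +y; it grows counter-clockwise seen from above, to the end stop at 1.5 (pointing to the stand's -x), which is locked; about 4 N at the post turns it and it stays where it is left
- lever_post (a point): centre of the upright round black post (18 mm thick, 42 mm high, 199 mm above the bench) at the free end of the clamp lever, 65 mm from the pivot; the lever's flat bar lies below it, its top 178 mm above the bench
- lever_pivot (a point): point on the vertical axis on which the clamp lever turns, at the height of the lever post's centre
- spool: bystander: grey solder spool, 60 mm across, 38 mm high; origin at the centre of its underside
- jar: bystander: small amber jar, 48 mm across, 55 mm high; origin at the centre of its underside
- meter: bystander: black hand meter lying flat, 130 x 72 x 32 mm; origin at the centre of its underside
- iron_stand: bystander: iron holder, base 90 x 70 mm, 75 mm high; origin at the centre of its underside
There are look-alikes about, which are no part of the job. Of the things that look like the board, the middle-sized one is meant.

How it is judged (in metres and radians):
On the way, in this order (a step that is already met when the one before it is completed fails the run):
1. the foot of the stop rod is brought down to rest on the heat sink while the clamp lever is still open (contact force between stop_rod and board above 0.5 N and value of joint clamp_lever below 0.5 rad), for 0.3 s.
2. the clamp lever is swung to its locked end with the foot still touching (value of joint clamp_lever above 1.3 rad and contact force between stop_rod and board above 0.5 N), for 0.2 s.
At the end, for the whole second after the job is handed in: The foot touches the heat sink (at least 0.5 N), the clamp lever is at or within 0.2 rad of its end stop (beyond 1.3 rad), and the board lies flat (within 0.06 rad) and still in its carriage, within 10 mm of where it was (all of step 2 and angle between board's own z axis and vertical below 0.06 rad and distance of board from where it was at the start of the episode below 0.01 m and linear speed of board below 0.02 m/s).
It fails at once if the foot presses on the board with more than 10 N (contact force between stop_rod and board above 10 N).
It fails at once if a bystander is moved by more than 30 mm (distance of any of spool, jar, meter, iron_stand from where it was at the start of the episode above 0.03 m).
It also fails if it takes over 67 s, if anything falls off the work surface, if the arm or the gripper's body presses on something with over 40 N, if the wrist force passes 120 N, or if a joint passes its speed limit or range.

ROBOT

A 6-joint arm with a two-finger parallel gripper is mounted at the origin on the work surface. World frame = base frame: x ahead of the robot, y to its left, z up, the work surface at z = 0. Lengths are in mm, angles in rad, forces in N, time in s.
With the tool pointing down it reaches from about 350 to 975 mm from the base axis. Payload 7.1 kg.
Tool frame: the origin (TCP) lies on the front face of the gripper's body, between the roots of the fingers; the fingertips stand 80 mm ahead of it and the grasp point (between the pads) lies 61 mm ahead of it (env.tips_ahead is the distance from the TCP to the fingertips, in mm); z points along the fingers, y is the line along which they close (so a half turn about z gives the same grasp; the last joint's range is limited). The gripper opens to 88 mm and grips with 3 to 60 N. Pads are 20 mm wide; open, the fingers measure 115 mm over their backs; the gripper's body (75 mm by 178 mm) begins 61 mm behind the grasp point.
Start: joints at [-1.204, 0.423, 1.63, -0, 1.089, -0.019], TCP at [235.204, -579.038, 302.675] pointing down, gripper open.
Joint ranges: [-3, 3], [-0.9, 2.11], [0.09, 2.58], [-1.31, 4.45], [0.11, 2.69], [-2.54, 2.54]. Speed limits (rad/s): [2.39, 2.39, 3.01, 3.14, 3.14, 3.14].

INTERFACE

Orientations are given as a unit quaternion [x, y, z, w].
In Python, from station import env, set_gripper, viewer, workorder gives the robot as it stands. Calls block until the motion is done:
- env.reach(position, orientation): joint-space move of the TCP to a pose.
- env.move_l(position, rot=None, rate=150, f_stop=None): straight line of the TCP; rot=None keeps the orientation; rate is the mean speed in mm/s. With f_stop (N) it stops when the force on the tool has changed by that much, and returns True; else False.
- env.move_joints(angles): joint-space move.
- set_gripper(opening): finger opening in mm; the grip force is fixed at half the most; returns when the fingers have stopped.
- env.hold(seconds).
- env.ik(position, orientation): joint angles nearest the present ones, or None.
- env.read_state(): the state.
- viewer.camera(name): name is "side" or "top" or "wrist"; returns the picture (480x640x3 uint8, blue, green, red); there is no depth.
- viewer.camera_params(name): a dict with "fx", "fy", "cx", "cy" (pixels), "pose" (4x4, takes a point from camera to world coordinates); the wrist camera has in their place "tool_from_camera" (4x4, takes a point from camera to tool coordinates, whose origin is the TCP and whose axes are the flange's). Camera axes: x right, y up, looking along -z (the intrinsics and any distortion apply to the point x, -y, -z); pixel columns grow to the right and rows downward; lengths in mm; the calibration is good to about 2 mm. A picture is of the moment at which its call begins: read the wrist's pose just before it. camera_params takes no time and is no camera call.
A pose or a line that the arm cannot do raises env.IKError and nothing moves.
- workorder.sign_off(): hands the job in; it is judged then, once.
The state is a dict: "time_s": time; "qpos": joint angles; "dq": joint speeds; "tau": joint torques, N m; "tool_pos": TCP position; "orientation": TCP orientation; "force": force on the tool from outside, world axes, zero at the start; "wrist_torque": the same for the moment, N m; "width": finger opening in mm; "grip_force": force on a finger pad.
Only numpy, scipy, OpenCV 4.12 (cv2) and the standard library are available. Lean on these libraries where they do the work, as an engineer would, in place of code of your own. Each camera call takes 0.05 s, during which the arm holds its last target. There are 200 camera calls.

## Working session

There is one attempt and no reset: what is moved stays moved. The work goes in short steps, each a Python script; the robot and the scene stay as the last script left them, time stands still between calls to the robot, and variables do not carry over. Pictures are saved under pics/ and viewed, at most 10 in all, crops included, and the job is handed in when it is done.

```bash
ls; mkdir -p pics; python3 - <<'E'
from station import env,viewer
import cv2,json
for n in("top","side"):
    cv2.imwrite(f"pics/{n}0.png",viewer.camera(n)); p=viewer.camera_params(n); print(n,{k:(v.tolist() if hasattr(v,'tolist') else v) for k,v in p.items()})
print(viewer.camera_params("wrist")); print(env.read_state())
E
```

```text
pics
top {'fx': 623.6387647569184, 'fy': 623.6387647569184, 'cx': 310.46734105792586, 'cy': 239.0169742021711, 'pose': [[-0.06221063903491075, 0.9777753989824546, -0.2002126507880317, 302.2574705755168], [-0.9980620281382961, -0.06123199114345648, 0.011082926016140969, 35.799559434632044], [-0.001422806852535397, 0.20051412021428802, 0.9796897790705743, 1309.8233288240133], [0.0, 0.0, 0.0, 1.0]]}
side {'fx': 456.0588354155624, 'fy': 456.0588354155624, 'cx': 322.59937867270924, 'cy': 251.61951356838634, 'pose': [[-0.705162837920916, 0.5242624556692974, -0.4773827076789835, 196.4005463113782], [-0.7090383955888756, -0.5243781317924472, 0.4714786617426247, 342.0107215396282], [-0.003150491401862748, 0.6709519002681644, 0.7414941819936729, 687.9656434354753], [0.0, 0.0, 0.0, 1.0]]}
{'fx': 408.17242574250196, 'fy': 408.17242574250196, 'cx': 317.4363806632072, 'cy': 246.77929969159254, 'tool_from_camera': array([[-9.55641827e-04,  9.57786956e-01,  2.87477361e-01,
         7.93186716e+01],
       [ 9.99999382e-01,  1.07851544e-03, -2.69053478e-04,
         2.07388416e-01],
       [-5.67744684e-04,  2.87476926e-01, -9.57787395e-01,
        -8.20364077e+01],
       [ 0.00000000e+00,  0.00000000e+00,  0.00000000e+00,
         1.00000000e+00]])}
{'time_s': 0.1, 'qpos': array([-1.20400245e+00,  4.23743364e-01,  1.63056270e+00, -2.70272442e-05,
        1.08857012e+00, -1.89723760e-02]), 'dq': array([-0.00044102, -0.00217357, -0.00258186, -0.00052963,  0.0010471 ,
        0.00082036]), 'tau': array([ 3.19291412e-04, -5.45612025e+01, -2.74323893e+01,  6.45062048e-02,
        1.88749441e-02, -3.79151243e-05]), 'tool_pos': array([ 235.07307686, -578.71677205,  302.0124873 ]), 'orientation': array([ 9.81454245e-01,  1.91695469e-01, -1.22836899e-04, -6.30017882e-04]), 'force': array([ 0.07135116, -0.4160111 , -0.58710663]), 'wrist_torque': array([-0.02659976,  0.01015274,  0.01643758]), 'grip_force': 0.0, 'width': 87.88979280550683}
```

View pics/top0.png

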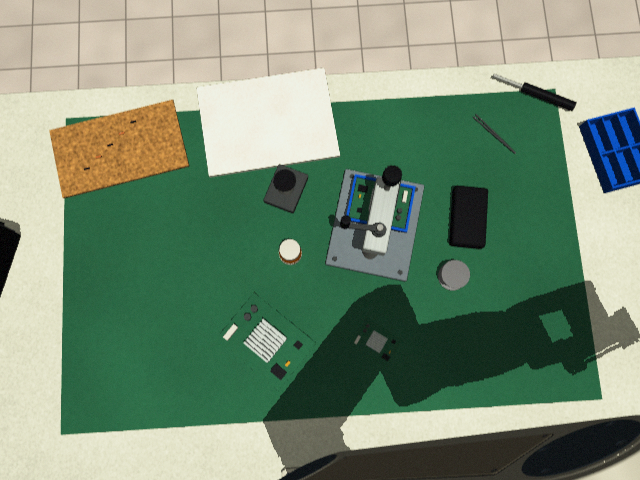

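View pics/side0.png

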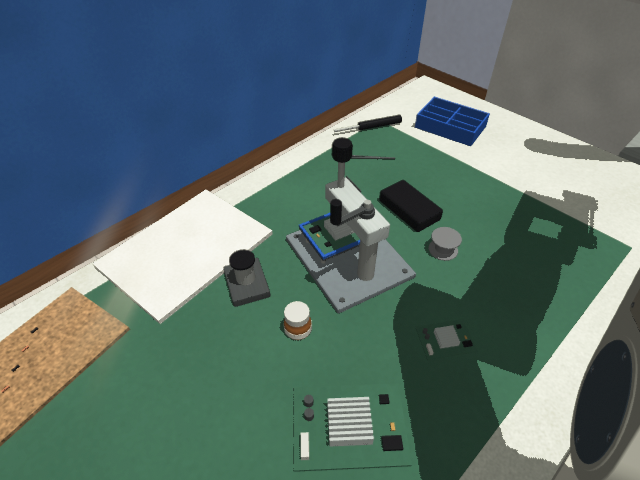

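The top view shows the knob at (392,176), the lever post at (345,222) and the pivot at (379,229). Round black look-alikes are the iron holder's cup (285,180), the jar (290,250) and the spool (454,275). There are three boards: large (265,340), small (376,342), and the one in the blue carriage at (382,203). The carriage board, under the head, is the middle-sized one. I'll check the choice in one close crop.

```bash
python3 - <<'E'
import cv2,numpy as np
a=cv2.imread("pics/top0.png")[150:290,310:440]; b=cv2.imread("pics/side0.png")[130:320,280:420]
a=cv2.resize(a,None,fx=3,fy=3,interpolation=cv2.INTER_CUBIC); b=cv2.resize(b,None,fx=2.8,fy=2.8,interpolation=cv2.INTER_CUBIC)
c=np.zeros((540,a.shape[1]+b.shape[1],3),np.uint8); c[:a.shape[0],:a.shape[1]]=a; c[:b.shape[0],a.shape[1]:]=b; print(a.shape,b.shape)
cv2.imwrite("pics/crop.png",c)
E
```

```text
(420, 390, 3) (532, 392, 3)
```

View pics/crop.png

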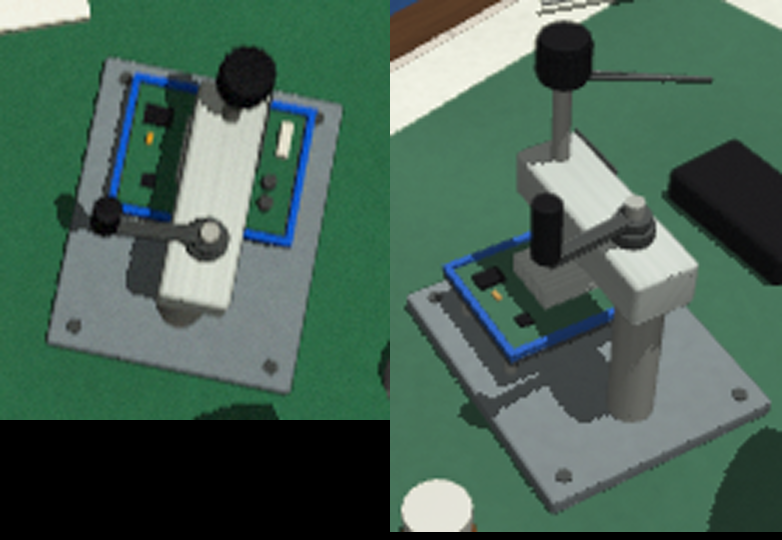

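The crop confirms the stand, seen from the top and from the side. The knob is at (392,176) and (342,150), the post at (345,222) and (336,212). The pivot is at (380,228), and the board is in the blue carriage under the head. Next I triangulate.

```bash
cat >h.py <<'E'
import numpy as np,cv2
from station import env,set_gripper,viewer,workorder
from scipy.spatial.transform import Rotation as R
def ray(n,u,v):
    p=viewer.camera_params(n);T=np.array(p["pose"])
    d=T[:3,:3]@np.array([(u-p["cx"])/p["fx"],-(v-p["cy"])/p["fy"],-1]);return T[:3,3],d/np.linalg.norm(d)
def onz(n,u,v,z):
    o,d=ray(n,u,v);return o+d*(z-o[2])/d[2]
def tri(a,b):
    (o,d),(p,e)=ray("top",*a),ray("side",*b)
    s=np.linalg.lstsq(np.c_[d,-e],p-o,rcond=None)[0];q,r=o+d*s[0],p+e*s[1]
    return (q+r)/2,np.linalg.norm(q-r)
E
python3 - <<'E'
from h import *
np.set_printoptions(precision=1,suppress=True)
t=lambda x,y:(310+x/3,150+y/3); s=lambda x,y:(280+(x-390)/2.8,130+y/2.8)
for n,a,b in(("knob",t(246,77),s(564,56)),("post",t(106,216),s(547,230)),("pivot",t(210,232),s(635,208))):
    print(n,*tri(a,b))
c=np.array([onz("top",*t(*p),15) for p in((107,58),(342,103),(290,392),(48,343))]);m=c.mean(0)
print("base",c,m,[np.linalg.norm(c[i]-c[i-1]) for i in range(4)])
cs=np.array([onz("side",*s(*p),15) for p in((406,301),(769,402),(554,500))]);print(cs)
ax=(c[0]+c[1]-c[2]-c[3])[:2];ax/=np.linalg.norm(ax);ay=np.array([-ax[1],ax[0]])
print("yaw",np.arctan2(ax[1],ax[0]),"knob",m[:2]+40*ax,"pivot",m[:2]-45*ax,"ax",ax)
print("post from z199",onz("top",*t(106,216),205))
print([onz("top",*t(246,77),z) for z in (228,240)])
E
```

```text
knob [ 627.8 -130.1  235.9] 1.5721121739242163
post [556.5 -42.8 198.5] 1.4298354165911344
pivot [ 546.4 -107.5  180.3] 1.677215711660683
base [[ 716.1  -64.6   15. ]
 [ 671.8 -230.8   15. ]
 [ 465.6 -174.    15. ]
 [ 510.6   -8.1   15. ]] [ 591.  -119.4   15. ] [np.float64(213.08204691939102), np.float64(171.9731116841625), np.float64(213.8183133823513), np.float64(171.9515500624983)]
[[ 710.7  -60.    15. ]
 [ 464.7 -171.1   15. ]
 [ 512.1   -9.3   15. ]]
yaw -0.2687996729428053 knob [ 629.6 -130. ] pivot [ 547.6 -107.4] ax [ 1.  -0.3]
post from z199 [555.6 -41.9 205. ]
[array([ 630.8, -130.8,  228. ]), array([ 627.2, -129. ,  240. ])]
```

The two views agree: yaw is about -0.267, the knob is near (628.7,-130.1,236), and the lever starts at about 0.13 rad. I'll push the knob down with closed fingertips and watch the force.

```bash
python3 - <<'E'
from h import *
np.set_printoptions(precision=2,suppress=True)
s=env.read_state();q=s["orientation"];p=s["tool_pos"]
env.move_l([p[0],p[1],400],rate=250); set_gripper(0)
env.reach([628.7,-130.1,370],q)
env.move_l([628.7,-130.1,340],rate=60); env.hold(.3)
print(env.read_state()["force"],env.read_state()["time_s"])
print(env.move_l([628.7,-130.1,318],rate=15,f_stop=1.5))
s=env.read_state();print(s["tool_pos"],s["force"],s["time_s"],s["width"])
z=s["tool_pos"][2]
for i in range(6):
    z-=.6;r=env.move_l([628.7,-130.1,z],rate=12,f_stop=5);s=env.read_state();print(r,s["tool_pos"],s["force"],s["time_s"])
cv2.imwrite("pics/a.png",viewer.camera("side"))
E
```

```text
[-1.02  0.34 -0.61] 5.075
True
[ 628.65 -130.09  331.35] [1.09 0.03 1.66] 5.8 0.31232200803548416
False [ 628.74 -130.11  330.79] [-0.3  -1.33  2.84] 6.05
False [ 628.71 -130.09  330.14] [ 0.12 -0.75  2.01] 6.3
False [ 628.74 -130.11  329.51] [-0.17  0.49  1.84] 6.55
False [ 628.72 -130.13  328.87] [ 0.1  -0.79  2.38] 6.8
False [ 628.71 -130.12  328.3 ] [-0.33  0.31  1.95] 7.05
False [ 628.69 -130.1   327.66] [0.19 0.26 1.36] 7.3
```

View pics/a.png

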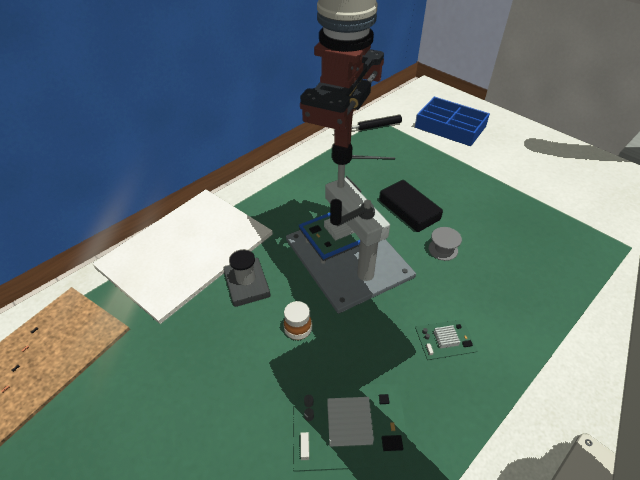

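The fingertips met the knob at its top, z = 251, so its centre is at 236 as measured. It slides at about 2 N reading, with the fingers centred on it in the picture. I'll carry on down until the foot is felt.

```bash
python3 - <<'E'
from h import *
P=lambda z:[628.7,-130.1,z]
def f(n=4):
    v=[]
    for _ in range(n): env.hold(.02);v.append(env.read_state()["force"][2])
    return np.mean(v)
r=env.move_l(P(314),rate=10,f_stop=2.5);z=env.read_state()["tool_pos"][2];print(r,z,f())
log=[]
while z>286:
    z-=.5;r=env.move_l(P(z),rate=12,f_stop=4);F=f();log.append((round(z,1),round(F,1)))
    if F>5.2: break
s=env.read_state();print(log,s["tool_pos"],s["time_s"])
env.hold(.4);print(f(10))
E
```

```text
False 313.95579773423947 1.5459868150312497
[(np.float64(313.5), np.float64(2.1)), (np.float64(313.0), np.float64(2.0)), (np.float64(312.5), np.float64(1.5)), (np.float64(312.0), np.float64(1.6)), (np.float64(311.5), np.float64(1.8)), (np.float64(311.0), np.float64(1.9)), (np.float64(310.5), np.float64(3.0)), (np.float64(310.0), np.float64(5.3))] [ 628.72987494 -130.09824116  310.20763204] 11.475
5.2182805336385565
```

I felt the touch at z = 310.5, and the foot now presses with about 3.4 N. I'll add 0.3 mm for margin, dwell, release, and move over the post.

```bash
cat >>h.py <<'E'
piv=np.array([547.3,-107.4]);yaw=-.267
def pose(th,z,r=65,flip=1):
    a=yaw+np.pi/2+th;t=flip*np.array([-np.sin(a),np.cos(a),0]);zz=np.array([0,0,-1.]);x=np.cross(t,zz)
    return [*(piv+r*np.array([np.cos(a),np.sin(a)])),z],R.from_matrix(np.c_[x,t,zz]).as_quat()
E
python3 - <<'E'
from h import *
def f(n=6):
    v=[]
    for _ in range(n): env.hold(.02);v.append(env.read_state()["force"][2])
    return np.mean(v)
env.move_l([628.7,-130.1,309.7],rate=10,f_stop=4);env.hold(.4);print(f())
env.move_l([628.7,-130.1,340],rate=40);print("free",f())
for fl in(1,-1):
    print(fl,[env.ik(*pose(t,265,flip=fl)) for t in(.128,.8,1.65)])
print(env.read_state()["time_s"])
cv2.imwrite("pics/b.png",viewer.camera("top")[150:290,310:440].repeat(4,0).repeat(4,1))
E
```

```text
5.863788297213497
free 0.19492739574146908
1 [None, array([-1.22674502e-01,  3.16449644e-01,  1.89771886e+00, -4.44089210e-16,
        9.27424150e-01,  2.48591815e+00]), array([-2.18715337e-01,  2.82624936e-01,  1.94814520e+00, -4.44089210e-16,
        9.10822516e-01,  1.53987732e+00])]
-1 [array([-9.85193461e-02,  3.73545917e-01,  1.80928623e+00, -4.44089210e-16,
        9.58760512e-01,  4.04806539e-02]), array([-1.22674502e-01,  3.16449644e-01,  1.89771886e+00, -4.44089210e-16,
        9.27424150e-01, -6.55674502e-01]), array([-2.18715337e-01,  2.82624936e-01,  1.94814520e+00, -4.44089210e-16,
        9.10822516e-01, -1.60171534e+00])]
13.8
```

View pics/b.png

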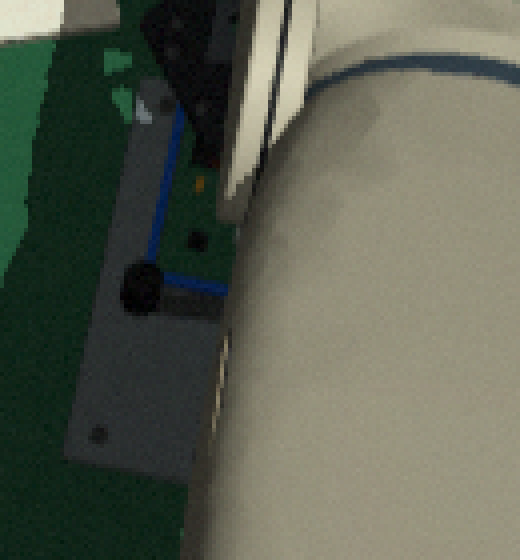

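The picture shows the post still at (345,222) and the lever still open. I'll use the flipped grasp: straddle the post and swing it.

```bash
python3 - <<'E'
from h import *
np.set_printoptions(precision=1,suppress=True)
p=env.read_state()["tool_pos"];env.move_l([p[0],p[1],355],rate=100)
set_gripper(34)
env.reach(*pose(.128,350,flip=-1))
print("desc",env.move_l(pose(.128,266,flip=-1)[0],rate=60,f_stop=8))
s=env.read_state();print(s["tool_pos"],s["force"],s["width"],s["time_s"])
th=.128
while th<1.4:
    th+=.09;P,q=pose(th,266,flip=-1)
    r=env.move_l(P,q,rate=30,f_stop=20);s=env.read_state();print(round(th,2),r,s["force"],round(s["time_s"],1))
    if r:break
cv2.imwrite("pics/c.png",viewer.camera("side")[100:340,220:480].repeat(2,0).repeat(2,1))
E
```

```text
desc False
[556.5 -43.1 266.4] [-0.4 -0.3  0.5] 34.06062907317437 17.2833
0.22 False [ 0.6 -0.7  1.1] 17.6
0.31 False [ 2.7 -0.2  1.6] 18.0
0.4 False [2.3 2.1 1. ] 18.3
0.49 False [3.1 1.7 2.2] 18.6
0.58 False [1.9 1.4 1.6] 19.0
0.67 False [ 2.1 -0.2  1.8] 19.3
0.76 False [0.2 1.  1.3] 19.7
0.85 False [1.1 1.  1.3] 20.0
0.94 False [1.1 0.5 0.3] 20.4
1.03 False [1.1 0.7 1. ] 20.7
1.12 False [ 2.1  0.1 -0.5] 21.0
1.21 False [ 0.9  1.1 -1.2] 21.4
1.3 False [ 0.   0.5 -0.6] 21.7
1.39 False [ 1.1  1.4 -1.8] 22.1
1.48 False [0.9 0.5 0. ] 22.4
```

View pics/c.png

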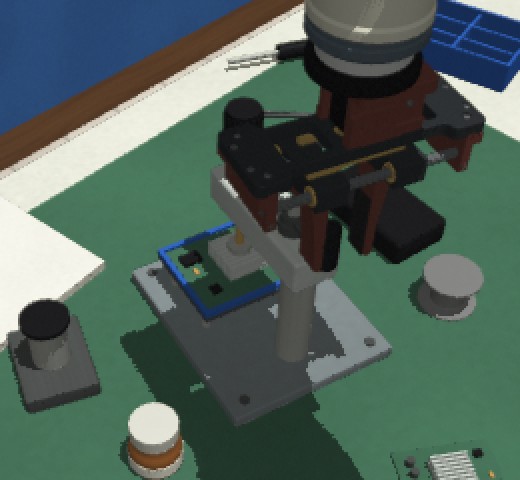

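The post (330,245) stands between the fingers and has been carried round. I'll push on to the end stop with a force limit.

```bash
python3 - <<'E'
from h import *
np.set_printoptions(precision=1,suppress=True)
th=1.48
while th<1.75:
    th+=.03;P,q=pose(th,266,flip=-1)
    r=env.move_l(P,q,rate=15,f_stop=10);s=env.read_state();print(round(th,2),r,s["tool_pos"],s["force"],round(s["time_s"],1))
    if r or np.hypot(*s["force"][:2])>12:break
env.hold(.3)
P,q=pose(th-.09,266,flip=-1);env.move_l(P,q,rate=30)
env.move_l([*P[:2],370],rate=100)
env.reach([420,150,420],q)
a=viewer.camera("top")[150:290,310:440].repeat(3,0).repeat(3,1);b=viewer.camera("side")[130:270,280:410].repeat(3,0).repeat(3,1)
cv2.imwrite("pics/d.png",np.hstack([a,b]));print(env.read_state()["time_s"])
E
```

```text
1.51 False [485.8 -86.3 266. ] [ 1.7  2.8 -1.4] 22.8
1.54 False [485.2 -88.3 266. ] [ 1.3  2.4 -2.2] 23.0
1.57 False [484.7 -90.2 266. ] [ 1.9  3.4 -0.9] 23.3
1.6 False [484.2 -92.  266. ] [ 3.3  3.9 -1.1] 23.6
1.63 True [484.6 -92.3 265.9] [2.3 3.4 0.8] 23.8
26.675
```

View pics/d.png

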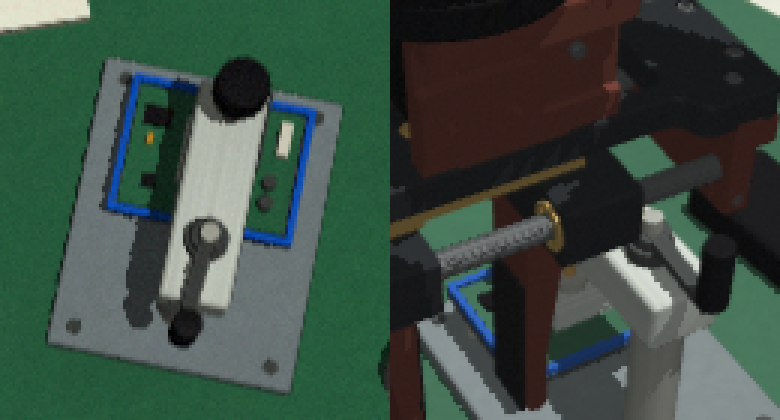

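The lever now points along the stand's -x, at about 1.5 rad, and the gripper is free of it. A light touch on the knob will show whether the rod stayed down. It should be near TCP z = 310, and the limit is 1.5 N.

```bash
python3 - <<'E'
from h import *
print([onz("top",310+184/3,150+327/3,z)[:2] for z in(210,)],pose(1.5,0)[0])
q=R.from_quat(env.read_state()["orientation"]).as_quat()
set_gripper(0)
q=pose(.5,0,flip=-1)[1]
env.reach([628.7,-130.1,360],q);env.move_l([628.7,-130.1,316],rate=60);env.hold(.2)
print(env.move_l([628.7,-130.1,309.8],rate=6,f_stop=1.5));s=env.read_state();print(s["tool_pos"],s["force"])
env.move_l([628.7,-130.1,360],rate=80);env.reach([420,150,420],q)
print(env.read_state()["time_s"])
E
```

```text
[array([483.81603952, -82.9975413 ])] [np.float64(485.97332729318265), np.float64(-85.85843054206804), 0]
True
[ 628.69019261 -130.09614794  310.14891233] [-0.47513431 -0.26443606  5.64239784]
32.7833
```

The knob is still where I pressed it (310.1, compressed below first touch at 310.5 to 310.7), and the lever is at its end stop. I'm handing in.

```bash
python3 -c "
from h import *
print(workorder.sign_off())"
```

```text
the job is handed in; nothing more can be done
None
```

I've handed the job in, but sign-off gave no verdict: the foot was pressed onto the heat sink with an estimated 4 N, the lever swung to its end stop at about 1.5 rad, and everything released.

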